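# Make up two tooling kits for the wafer press

### The arm

A 6-joint arm with a two-finger parallel gripper is mounted at the origin on the work surface. World frame = base frame: x ahead of the robot, y to its left, z up, the work surface at z = 0. Lengths are in m, angles in rad, forces in N, time in s.
With the tool pointing down it reaches from about 0.35 to 0.775 m from the base axis. Payload 7.3 kg.
Tool frame: the origin (TCP) lies midway between the tips of the shut fingers; the grasp point (between the pads) lies 19 mm behind it (robot.grip_depth is the z of the grasp point in the tool frame, in m); z points along the fingers, y is the line along which they close (so a half turn about z gives the same grasp; the last joint's range is limited). The gripper opens to 92 mm and grips with 3 to 60 N. Pads are 19 mm wide; open, the fingers measure 130 mm over their backs; the gripper's body (75 mm by 190 mm) begins 47 mm behind the grasp point.
Start: joints at [1.066, 0.342, 1.524, -0, 1.275, -0.146], TCP at [0.184, 0.492, 0.227] pointing down, gripper open.
Joint ranges: [-2.53, 2.53], [-0.77, 2.02], [0.04, 2.7], [-1, 4.14], [0.28, 2.66], [-3.11, 3.11]. Speed limits (rad/s): [2.57, 2.57, 3.14, 3.14, 3.14, 3.14].

### API

Orientations are given as [roll, pitch, yaw] about the fixed x, y, z axes, in that order (R = Rz(yaw) Ry(pitch) Rx(roll)).
In Python, from cell import robot, viewer gives the robot as it stands.
- The arm moves only by the tool step_arm, never from a script. Its argument "increments" is a list of rows, each an object with "delta_pos": the shift along the tool's x, y, z in cm, a list of three; "dr": the turn, a rotation vector about the tool's x, y, z in degrees, a list of three; "fingers": the closure, from -1 (fully open) to 1 (shut), so that 0 is half open. In form: [{"delta_pos": [tx, ty, tz], "dr": [wx, wy, wz], "fingers": fingers}, ...]. A call has exactly 5 rows; each row is the pose to reach, as a shift and turn from the pose commanded when the call began, along the tool's axes at that moment; what a row does not reach only later rows make up. A row lasts 1/8 s, in which the tool goes at most 62.5 mm and 10.7 degrees, less where a joint would pass 70% of its speed; a pose out of reach is approached as far as the arm can. A call with a gripper value outside its range is refused whole. The fingers move at their own pace and stop on an object; "newtons" is the grip in N (left out, the last holds). Time passes only in rows, so rows that repeat a pose let the fingers close, or fill a call up. It gives the time, the measured TCP pose, the force, the opening and the grip force at its end, in the units of the state.
- robot.observe(): the state, without advancing time (a new reading comes with each control period).
- viewer.read_camera(name): name is "scene" or "top"; returns the picture (384x512x3 uint8, red, green, blue); there is no depth.
- viewer.camera_params(name): a dict with "K" (3x3 intrinsics, pixels), "T" (4x4, takes a point from camera to world coordinates). Camera axes: x right, y down, z forward; pixel columns grow to the right and rows downward; lengths in m; the calibration is good to about 2 mm. A picture is of the moment at which its call begins. camera_params takes no time and is no camera call.
- robot.hand_in(): hands the job in; it is judged then, once.
The state is a dict: "time": time; "qpos": joint angles; "qvel": joint speeds; "joint_efforts": joint torques, N m; "tool_pos": TCP position; "tool_rot": TCP orientation; "contact_force": force on the tool from outside, world axes, zero at the start; "torque": the same for the moment, N m; "opening": finger opening in m; "grip_force": force on a finger pad.
Only numpy, scipy, OpenCV 4.12 (cv2) and the standard library are available. Lean on these libraries where they do the work, as an engineer would, in place of code of your own. Each camera call takes 0.05 s, during which the arm holds its last target. There are 200 camera calls.

### The job

Make up the two tooling kits for the wafer punch press: in the white tray the large cutter (yellow cap) and the dark steel ring, in the blue tray the small cutter (green cap), the brass ring and the red knob. In each tray the cutter stands upright on the cork and the other pieces stand upright, or lie flat if a ring, on the bare floor of the other pocket, side by side; set each piece down without dropping it, and leave the black-capped cutter and the oil bottle where they stand.

Things in the scene. Friction and masses are not known exactly. Their poses are not given: they have to be found in the camera images.
- white_tray: White kit tray. It is fixed to the table: 220 mm long (its x) by 140 mm wide (its y), with a thin divider at x = 0 across its length and a lip and divider that stand 10 mm above the table, 4 mm thick. Origin at the centre of its underside, at table height. Two pockets, each 104 by 132 mm, centred at x = +54 mm (lined with brown cork; its floor lies 7 mm above the table) and at x = -54 mm (bare; floor 4 mm above the table).
- blue_tray: Blue kit tray. It is fixed to the table: 220 mm long (its x) by 140 mm wide (its y), with a thin divider at x = 0 across its length and a lip and divider that stand 10 mm above the table, 4 mm thick. Origin at the centre of its underside, at table height. Two pockets, each 104 by 132 mm, centred at x = +54 mm (lined with brown cork; its floor lies 7 mm above the table) and at x = -54 mm (bare; floor 4 mm above the table).
- large_cutter: Large steel punch cutter: head 60 mm across, shank with a yellow cap. Stands upright on the table. Origin at the centre of its underside, z up; round about z. Grip it by the 24 mm wide shank, which runs from 24 to 64 mm above the origin above the wide head (0 to 24 mm). About 0.36 kg.
- small_cutter: Small steel punch cutter: head 34 mm across, shank with a green cap. Stands upright on the table. Origin at the centre of its underside, z up; round about z. Grip it by the 24 mm wide shank, which runs from 24 to 64 mm above the origin above the wide head (0 to 24 mm). About 0.18 kg.
- spare_cutter: Middle-sized steel punch cutter: head 46 mm across, shank with a black cap. Not wanted in a kit. Stands upright on the table. Origin at the centre of its underside, z up; round about z. 64 mm tall.
- steel_ring: Dark steel die ring, lying flat: outside 56 mm, hole 40 mm, 32 mm high. Origin at the centre of its underside, z up. About 0.28 kg.
- brass_ring: Yellow brass die ring, lying flat: outside 44 mm, hole 30 mm, 32 mm high. Origin at the centre of its underside, z up. About 0.2 kg.
- ball_knob: Red lever knob standing upright on its aluminium foot: foot 30 mm across, ball 32 mm across from 22 to 54 mm above the origin (straight-sided from 32 to 44 mm), 54 mm tall. Origin at the centre of its underside, z up. About 0.08 kg.
- oil_bottle: Small clear oil bottle with an orange cap, 42 mm across, 85 mm tall, standing upright. Not wanted in a kit. Origin at the centre of its underside.
Not all that is in view belongs to the job. What is shaped like the large_cutter but purple is not meant.

How it is judged:
At the end, for the whole second after the job is handed in: Large cutter on cork, steel ring on bare floor of the white tray; small cutter on cork, brass ring and red knob on bare floor of the blue tray. Each flat on its floor (height 2.5 mm, tilt 0.08 rad), centre 15-95 mm from divider, under 60 mm from long centre line, at rest, released (x of large_cutter in the frame of white_tray between 0.015 and 0.095 m and y of large_cutter in the frame of white_tray between -0.06 and 0.06 m and z of large_cutter in the frame of white_tray between 0.004 and 0.0095 m and angle between each of large_cutter, steel_ring, small_cutter, brass_ring, ball_knob's own z axis and vertical below 0.08 rad and linear speed of each of large_cutter, steel_ring, small_cutter, brass_ring, ball_knob below 0.02 m/s and x of steel_ring in the frame of white_tray between -0.095 and -0.015 m and y of steel_ring in the frame of white_tray between -0.06 and 0.06 m and z of steel_ring in the frame of white_tray between 0.001 and 0.0065 m and x of small_cutter in the frame of blue_tray between 0.015 and 0.095 m and y of small_cutter in the frame of blue_tray between -0.06 and 0.06 m and z of small_cutter in the frame of blue_tray between 0.004 and 0.0095 m and x of brass_ring in the frame of blue_tray between -0.095 and -0.015 m and y of brass_ring in the frame of blue_tray between -0.06 and 0.06 m and z of brass_ring in the frame of blue_tray between 0.001 and 0.0065 m and x of ball_knob in the frame of blue_tray between -0.095 and -0.015 m and y of ball_knob in the frame of blue_tray between -0.06 and 0.06 m and z of ball_knob in the frame of blue_tray between 0.001 and 0.0065 m); the robot touches nothing.
It fails at once if the spare cutter is shifted more than 30 mm or tipped over (distance of spare_cutter from where it was at the start of the episode above 0.03 m or angle between spare_cutter's own z axis and vertical above 0.5 rad).
It fails at once if the oil bottle is shifted more than 30 mm or tipped over (distance of oil_bottle from where it was at the start of the episode above 0.03 m or angle between oil_bottle's own z axis and vertical above 0.5 rad).
It fails at once if a kit piece is dropped from more than about 25 mm, or flung (faster than 0.7 m/s while not held) ((contact force between large_cutter and the fingers below 0.05 N and linear speed of large_cutter above 0.7 m/s) or (contact force between steel_ring and the fingers below 0.05 N and linear speed of steel_ring above 0.7 m/s) or (contact force between small_cutter and the fingers below 0.05 N and linear speed of small_cutter above 0.7 m/s) or (contact force between brass_ring and the fingers below 0.05 N and linear speed of brass_ring above 0.7 m/s) or (contact force between ball_knob and the fingers below 0.05 N and linear speed of ball_knob above 0.7 m/s)).
It also fails if it takes over 120 s, if anything falls off the work surface, if the arm or the gripper's body presses on something with over 40 N, if the wrist force passes 120 N, or if a joint passes its speed limit or range.

## Working session

There is one attempt and no reset: what is moved stays moved. The work goes in short steps, Python scripts to look and compute and a tool call to move; the robot and the scene stay as the last step left them, time stands still between calls to the robot, and variables do not carry over. Pictures are saved under pics/ and viewed, at most 14 in all, crops included, and the job is handed in when it is done.

Besides the shell and the picture viewer there is one more tool, called as name(argument=value, ...) on one line, values as JSON. step_arm: Moves the arm, as the interface text tells. Its arguments: {"type":"object","properties":{"increments":{"type":"array"},"newtons":{"type":"number"}},"required":["increments"]}

```bash
mkdir -p pics; python3 - <<'E'
from cell import robot, viewer
import cv2,numpy as np
for n in ("top","scene"):
    im=viewer.read_camera(n); cv2.imwrite(f"pics/{n}0.png",cv2.resize(im[:,:,::-1],(800,600),interpolation=cv2.INTER_CUBIC)); np.save(f"{n}0.npy",im)
    p=viewer.camera_params(n);print(n,np.round(p["K"],1).tolist(),np.round(p["T"],3).tolist())
s=robot.observe();print(s)
E
```

```text
top [[439.8, 0.0, 255.7], [0.0, 439.8, 194.9], [0.0, 0.0, 1.0]] [[0.009, -0.987, 0.163, 0.433], [-1.0, -0.005, 0.026, -0.008], [-0.025, -0.164, -0.986, 1.153], [0.0, 0.0, 0.0, 1.0]]
scene [[412.0, 0.0, 258.3], [0.0, 412.0, 191.2], [0.0, 0.0, 1.0]] [[0.798, 0.398, -0.452, 1.009], [0.602, -0.526, 0.6, -0.503], [0.001, -0.752, -0.659, 0.617], [0.0, 0.0, 0.0, 1.0]]
{'time': 0.1, 'qpos': array([ 1.06598675e+00,  3.42634378e-01,  1.52487413e+00, -2.64127325e-05,
        1.27542423e+00, -1.46026410e-01]), 'qvel': array([ 0.00132875, -0.00066155, -0.00256177,  0.00201372, -0.00100216,
       -0.00020007]), 'joint_efforts': array([ 1.52243825e-03, -4.32003629e+01, -2.44693726e+01,  7.17912172e-02,
        5.24656812e-02, -7.76056390e-05]), 'tool_pos': array([0.18417454, 0.49126087, 0.22614069]), 'tool_rot': array([-3.14026315e+00, -1.70003641e-04,  2.78281708e+00]), 'contact_force': array([ 0.41885682, -0.03579769,  0.0716942 ]), 'torque': array([ 0.0355041 , -0.03141846,  0.00912673]), 'grip_force': 0.0, 'opening': 0.0918528086314446}
```

View pics/top0.png

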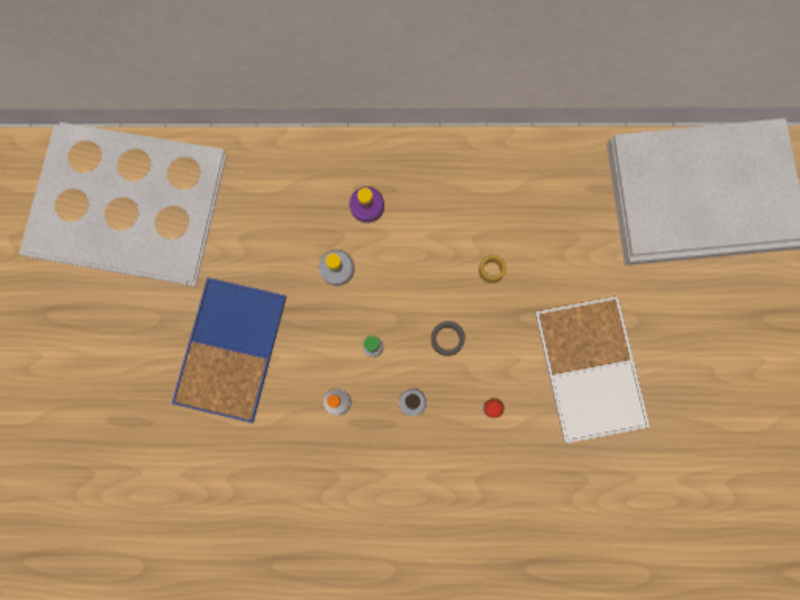

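View pics/scene0.png

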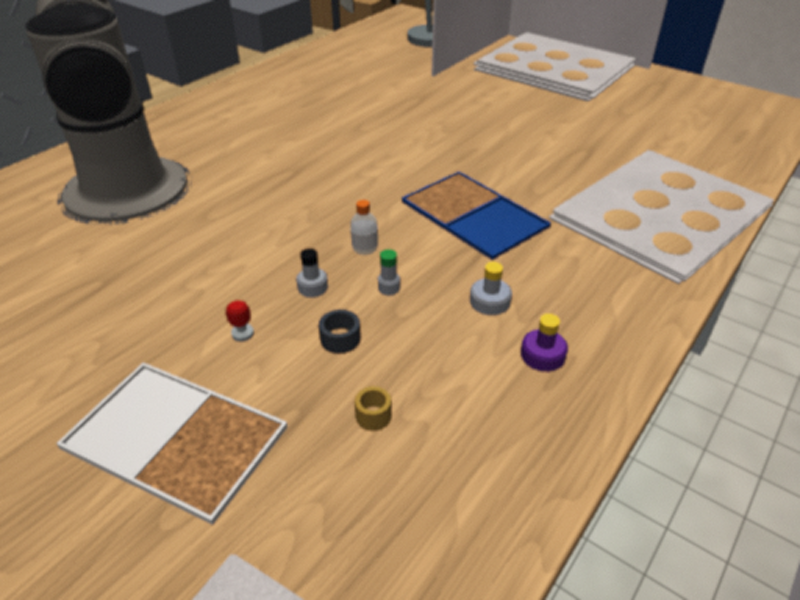

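The top picture (800 px scale) shows two yellow-capped candidates. The grey-headed one at (335,266) fits "steel". The purple-headed one at (367,204) is the decoy. The green cap is at (372,344), the steel ring (448,338), the brass ring (491,268), the red knob (494,408), the black-capped cutter (412,402) and the bottle (336,402). The blue tray has its cork end near the robot, and the white tray has its cork end away from it.

```bash
cat > h.py <<'E'
from cell import robot, viewer
import cv2,numpy as np
def ray(n,uv):
    p=viewer.camera_params(n);T=np.array(p["T"]);d=T[:3,:3]@np.linalg.inv(p["K"])@np.array([uv[0],uv[1],1.]);return T[:3,3],d
def cast(n,uv,z):
    o,d=ray(n,uv);return o+d*(z-o[2])/d[2]
def tri(a,b):
    A=np.zeros((3,3));y=np.zeros(3)
    for n,uv in(("top",a),("scene",b)):
        o,d=ray(n,uv);d=d/np.linalg.norm(d);P=np.eye(3)-np.outer(d,d);A+=P;y+=P@o
    return np.linalg.solve(A,y)
def blobs(im,lo,hi,mn=15):
    hsv=cv2.cvtColor(im,cv2.COLOR_RGB2HSV);m=cv2.inRange(hsv,lo,hi)
    k,l,s,c=cv2.connectedComponentsWithStats(m)
    return m,[(np.round(c[i],1).tolist(),s[i].tolist()) for i in range(1,k) if s[i][4]>=mn]
C=dict(yellow=((20,200,120),(30,255,255)),green=((55,120,60),(80,255,255)),red=((0,190,80),(4,255,255)),dark=((0,0,0),(179,120,75)),brass=((20,150,60),(28,255,180)),purple=((130,100,40),(150,255,255)),blue=((105,120,50),(125,255,255)),orange=((5,220,200),(12,255,255)))
E
python3 - <<'E'
from h import *
for n in("top","scene"):
    im=np.load(n+"0.npy");print(n)
    for k,v in C.items():
        if n=="scene" and k=="dark": im=im.copy(); im[:150]=255
        print(k,[(c,s[2:]) for c,s in blobs(im,*v)[1]])
im=np.load("top0.npy")
# scale 0.64
cv2.imwrite("pics/crop.png",cv2.resize(im[110:275,190:330,::-1],None,fx=3.5,fy=3.5,interpolation=cv2.INTER_CUBIC))
for name,uv in dict(blue=[(207,279),(286,296),(253,422),(173,404)],white=[(537,311),(616,297),(648,427),(567,442)]).items():
    print(name,[np.round(cast("top",((u+.5)*.64-.5,(v+.5)*.64-.5),.01)[:2],4).tolist() for u,v in uv])
E
```

```text
top
yellow [([233.2, 125.0], [9, 9, 65]), ([212.9, 167.0], [9, 9, 61])]
green [([237.4, 219.4], [9, 9, 59])]
red [([315.6, 261.4], [11, 11, 78])]
dark [([263.8, 256.6], [9, 8, 56])]
brass [([314.9, 171.1], [16, 16, 101])]
purple [([234.4, 132.2], [21, 21, 226])]
blue [([152.4, 203.8], [59, 51, 1980])]
orange []
scene
yellow []
green [([247.9, 164.5], [9, 11, 81])]
red [([151.0, 199.4], [14, 15, 153])]
dark [([198.1, 166.8], [10, 18, 123]), ([249.8, 172.8], [8, 9, 38]), ([204.4, 184.9], [9, 8, 37]), ([251.9, 184.7], [6, 6, 20]), ([321.1, 196.4], [9, 7, 28]), ([217.0, 212.0], [25, 27, 528])]
brass [([315.0, 175.6], [12, 7, 51]), ([350.5, 210.0], [13, 8, 58]), ([239.2, 258.5], [23, 25, 250]), ([232.4, 268.9], [9, 8, 22])]
purple [([347.7, 224.1], [29, 26, 577])]
blue [([315.6, 154.6], [49, 15, 388])]
orange []
blue [[0.6656, 0.352], [0.6367, 0.2153], [0.4255, 0.2623], [0.4537, 0.3972]]
white [[0.6131, -0.2081], [0.6376, -0.3405], [0.4234, -0.383], [0.3982, -0.2515]]
```

View pics/crop.png

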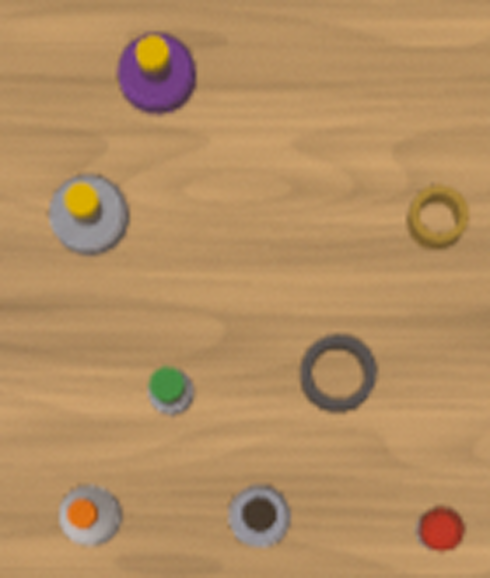

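The crop confirms the steel-headed cutter with the yellow cap at crop (88,212) as the large cutter. The purple one at (157,72) is not wanted.

```bash
python3 - <<'E'
from h import *
P=lambda n,uv,z:np.round(cast(n,uv,z),4)[:2]
t0=np.load("top0.npy")
im=np.load("scene0.npy")
m,b=blobs(im,(20,180,150),(30,255,255),10);print([(c,s[2:]) for c,s in b])
g=lambda u,v:((u+.5)*.64-.5,(v+.5)*.64-.5)
print("large",P("top",(212.9,167),.063),P("scene",g(493,271),.06), "head", P("top",(190+88/3.5,110+213/3.5),.016))
print("small",P("top",(237.4,219.4),.063),P("scene",(247.9,164.5),.058))
print("steel",P("top",(286.4,216.1),.02),P("scene",(217,212),.016))
print("brass",P("top",(314.8,171.2),.02),P("scene",g(373,408),.016))
print("knob",P("top",(315.6,261.4),.042),P("scene",(151,199.4),.038))
print("spare",P("top",(263.8,256.6),.063))
print("bottle",P("top",(190+82/3.5,110+513/3.5),.083))
for n,c,a in(("blue",(.5454,.3067),167.7),("white",(.5181,-.2958),11.3)):
    a=np.radians(a);R=np.array([[np.cos(a),-np.sin(a)],[np.sin(a),np.cos(a)]])
    for q in((.054,0),(-.054,0),(-.054,.038),(-.054,-.038)):print(n,q,np.round(c+R@q,4))
E
```

```text
[([315.6, 171.1], [10, 7, 59]), ([351.5, 205.1], [12, 9, 78])]
large [0.6852 0.1301] [0.6893 0.1253] head [0.6856 0.1299]
small [0.5516 0.0656] [0.5525 0.0639]
steel [ 0.5657 -0.0583] [ 0.5671 -0.0604]
brass [ 0.6847 -0.1331] [ 0.6852 -0.1343]
knob [ 0.4501 -0.1297] [ 0.4487 -0.1312]
spare [ 0.4603 -0.0008]
bottle [0.4589 0.1208]
blue (0.054, 0) [0.4926 0.3182]
blue (-0.054, 0) [0.5982 0.2952]
blue (-0.054, 0.038) [0.5901 0.2581]
blue (-0.054, -0.038) [0.6063 0.3323]
white (0.054, 0) [ 0.5711 -0.2852]
white (-0.054, 0) [ 0.4651 -0.3064]
white (-0.054, 0.038) [ 0.4577 -0.2691]
white (-0.054, -0.038) [ 0.4726 -0.3436]
```

step_arm(increments=[{"delta_pos":[-5.9,-1.6,1.0],"dr":[0,0,-4.1],"fingers":-1},{"delta_pos":[-11.9,-3.2,2.0],"dr":[0,0,-8.2],"fingers":-1},{"delta_pos":[-17.8,-4.9,3.0],"dr":[0,0,-12.4],"fingers":-1},{"delta_pos":[-23.8,-6.5,4.0],"dr":[0,0,-16.5],"fingers":-1},{"delta_pos":[-29.7,-8.1,5.0],"dr":[0,0,-20.6],"fingers":-1}], newtons=30)

```text
time: 0.72
tool_pos: [0.4353, 0.31, 0.1762]
tool_rot: [3.141, -0.0, -3.139]
contact_force: [-0.6, -0.3, 0.0]
opening: 0.0917
grip_force: 0.0
```

step_arm(increments=[{"delta_pos":[-5.0,-3.6,0.4],"dr":[0,0,0],"fingers":-0.6},{"delta_pos":[-10.0,-7.2,0.8],"dr":[0,0,0],"fingers":-0.6},{"delta_pos":[-15.0,-10.9,1.2],"dr":[0,0,0],"fingers":-0.6},{"delta_pos":[-20.1,-14.5,1.6],"dr":[0,0,0],"fingers":-0.6},{"delta_pos":[-25.1,-18.1,2.0],"dr":[0,0,0],"fingers":-0.6}])

```text
time: 1.35
tool_pos: [0.6864, 0.1292, 0.1561]
tool_rot: [3.141, -0.001, -3.141]
contact_force: [1.1, 1.0, 0.2]
opening: 0.0734
grip_force: 0.0
```

step_arm(increments=[{"delta_pos":[0,0,4],"dr":[0,0,0],"fingers":-0.6},{"delta_pos":[0,0,8],"dr":[0,0,0],"fingers":-0.6},{"delta_pos":[0,0,11],"dr":[0,0,0],"fingers":-0.6},{"delta_pos":[0,0,12.4],"dr":[0,0,0],"fingers":-0.4},{"delta_pos":[0,0,12.4],"dr":[0,0,0],"fingers":0.2}])

```text
time: 1.98
tool_pos: [0.6846, 0.1307, 0.0319]
tool_rot: [-3.142, -0.002, -3.141]
contact_force: [0.4, -0.8, 0.7]
opening: 0.0588
grip_force: 0.0
```

step_arm(increments=[{"delta_pos":[0,0,0],"dr":[0,0,0],"fingers":1},{"delta_pos":[0,0,0],"dr":[0,0,0],"fingers":1},{"delta_pos":[0,0,0],"dr":[0,0,0],"fingers":1},{"delta_pos":[0,0,0],"dr":[0,0,0],"fingers":1},{"delta_pos":[0,0,0],"dr":[0,0,0],"fingers":1}])

```text
time: 2.6
tool_pos: [0.6855, 0.1305, 0.0335]
tool_rot: [-3.142, 0.001, -3.141]
contact_force: [-1.4, -1.7, 5.1]
opening: 0.0235
grip_force: 30.0
```

step_arm(increments=[{"delta_pos":[0,0,-1.5],"dr":[0,0,0],"fingers":1},{"delta_pos":[0,0,-5],"dr":[0,0,0],"fingers":1},{"delta_pos":[0,0,-9],"dr":[0,0,0],"fingers":1},{"delta_pos":[0.8,-3.1,-11.5],"dr":[0,0,0],"fingers":1},{"delta_pos":[2,-7.5,-12],"dr":[0,0,0],"fingers":1}], newtons=40)

```text
time: 3.22
tool_pos: [0.6659, 0.0562, 0.1554]
tool_rot: [3.141, 0.004, -3.138]
contact_force: [-1.2, -1.3, -4.3]
opening: 0.0236
grip_force: 40.0
```

step_arm(increments=[{"delta_pos":[1.5,-5.5,0],"dr":[0,0,0],"fingers":1},{"delta_pos":[3.0,-11,0],"dr":[0,0,0],"fingers":1},{"delta_pos":[4.5,-16.5,0],"dr":[0,0,0],"fingers":1},{"delta_pos":[6.0,-22,0],"dr":[0,0,0],"fingers":1},{"delta_pos":[7.5,-27.5,0],"dr":[0,0,0],"fingers":1}])

```text
time: 3.85
tool_pos: [0.5896, -0.2208, 0.153]
tool_rot: [3.141, -0.0, -3.141]
contact_force: [1.1, 0.8, -3.2]
opening: 0.0233
grip_force: 40.0
```

step_arm(increments=[{"delta_pos":[1,-3.5,1],"dr":[0,0,0],"fingers":1},{"delta_pos":[1.9,-6.4,4],"dr":[0,0,0],"fingers":1},{"delta_pos":[1.9,-6.4,7.5],"dr":[0,0,0],"fingers":1},{"delta_pos":[1.9,-6.4,10],"dr":[0,0,0],"fingers":1},{"delta_pos":[1.9,-6.4,10.3],"dr":[0,0,0],"fingers":1}])

```text
time: 4.47
tool_pos: [0.5701, -0.2825, 0.0478]
tool_rot: [3.139, -0.004, -3.141]
contact_force: [0.6, 0.7, -2.5]
opening: 0.0231
grip_force: 40.0
```

step_arm(increments=[{"delta_pos":[0,0,0.2],"dr":[0,0,0],"fingers":1},{"delta_pos":[0,0,0.4],"dr":[0,0,0],"fingers":1},{"delta_pos":[0,0,0.6],"dr":[0,0,0],"fingers":1},{"delta_pos":[0,0,0.6],"dr":[0,0,0],"fingers":1},{"delta_pos":[0,0,0.6],"dr":[0,0,0],"fingers":1}])

```text
time: 5.1
tool_pos: [0.5715, -0.2835, 0.0439]
tool_rot: [-3.142, 0.0, -3.141]
contact_force: [0.3, 0.0, -3.3]
opening: 0.0231
grip_force: 40.0
```

step_arm(increments=[{"delta_pos":[0,0,0.15],"dr":[0,0,0],"fingers":1},{"delta_pos":[0,0,0.3],"dr":[0,0,0],"fingers":1},{"delta_pos":[0,0,0.4],"dr":[0,0,0],"fingers":1},{"delta_pos":[0,0,0.4],"dr":[0,0,0],"fingers":1},{"delta_pos":[0,0,0.4],"dr":[0,0,0],"fingers":1}])

```text
time: 5.72
tool_pos: [0.5714, -0.2835, 0.0404]
tool_rot: [-3.141, 0.0, -3.141]
contact_force: [-3.7, 0.9, 6.0]
opening: 0.0237
grip_force: 40.0
```

Contact. Release and rise.

step_arm(increments=[{"delta_pos":[0,0,0],"dr":[0,0,0],"fingers":0.2},{"delta_pos":[0,0,0],"dr":[0,0,0],"fingers":-0.2},{"delta_pos":[0,0,0],"dr":[0,0,0],"fingers":-0.2},{"delta_pos":[0,0,-2],"dr":[0,0,0],"fingers":-0.2},{"delta_pos":[0,0,-6],"dr":[0,0,0],"fingers":-0.4}])

```text
time: 6.35
tool_pos: [0.5704, -0.2828, 0.0984]
tool_rot: [3.139, -0.004, -3.141]
contact_force: [1.2, -0.5, 0.5]
opening: 0.0607
grip_force: 0.0
```

step_arm(increments=[{"delta_pos":[0,4.5,-2],"dr":[0,0,0],"fingers":-0.9},{"delta_pos":[0.2,10,-2],"dr":[0,0,0],"fingers":-0.9},{"delta_pos":[0.4,16,-2],"dr":[0,0,0],"fingers":-0.9},{"delta_pos":[0.5,20.5,0],"dr":[0,0,0],"fingers":-0.9},{"delta_pos":[0.5,22.5,3],"dr":[0,0,0],"fingers":-0.9}])

```text
time: 6.98
tool_pos: [0.5669, -0.056, 0.0702]
tool_rot: [-3.141, 0.003, -3.138]
contact_force: [0.5, -0.7, -0.9]
opening: 0.0875
grip_force: 0.0
```

step_arm(increments=[{"delta_pos":[0,0,2.5],"dr":[0,0,0],"fingers":-0.9},{"delta_pos":[0,0,4.5],"dr":[0,0,0],"fingers":-0.9},{"delta_pos":[0,0,5.8],"dr":[0,0,0],"fingers":-0.9},{"delta_pos":[0,0,5.8],"dr":[0,0,0],"fingers":-0.5},{"delta_pos":[0,0,5.8],"dr":[0,0,0],"fingers":0}])

```text
time: 7.6
tool_pos: [0.5668, -0.0587, 0.0124]
tool_rot: [-3.141, 0.001, -3.141]
contact_force: [0.5, 0.0, 0.3]
opening: 0.0721
grip_force: 0.0
```

step_arm(increments=[{"delta_pos":[0,0,0],"dr":[0,0,0],"fingers":1},{"delta_pos":[0,0,0],"dr":[0,0,0],"fingers":1},{"delta_pos":[0,0,0],"dr":[0,0,0],"fingers":1},{"delta_pos":[0,0,0],"dr":[0,0,0],"fingers":1},{"delta_pos":[0,0,0],"dr":[0,0,0],"fingers":1}])

```text
time: 8.22
tool_pos: [0.5667, -0.0586, 0.0124]
tool_rot: [-3.141, 0.001, -3.141]
contact_force: [-1.0, 0.3, 4.7]
opening: 0.0545
grip_force: 40.0
```

step_arm(increments=[{"delta_pos":[0,0,-1],"dr":[0,0,0],"fingers":1},{"delta_pos":[0,0,-4],"dr":[0,0,0],"fingers":1},{"delta_pos":[0,0,-8],"dr":[0,0,0],"fingers":1},{"delta_pos":[1.5,-3.7,-11],"dr":[0,0,0],"fingers":1},{"delta_pos":[3.7,-9,-12],"dr":[0,0,0],"fingers":1}])

```text
time: 8.85
tool_pos: [0.5301, -0.1486, 0.1339]
tool_rot: [-3.141, 0.003, -3.138]
contact_force: [1.0, -0.8, -3.2]
opening: 0.0546
grip_force: 40.0
```

step_arm(increments=[{"delta_pos":[2.2,-5.3,0],"dr":[0,0,0],"fingers":1},{"delta_pos":[4.4,-10.6,0],"dr":[0,0,0],"fingers":1},{"delta_pos":[6.5,-15,0],"dr":[0,0,0],"fingers":1},{"delta_pos":[6.5,-15.8,3],"dr":[0,0,0],"fingers":1},{"delta_pos":[6.5,-15.8,7],"dr":[0,0,0],"fingers":1}])

```text
time: 9.48
tool_pos: [0.4644, -0.3081, 0.0618]
tool_rot: [-3.14, 0.002, 3.14]
contact_force: [0.1, 0.2, -2.4]
opening: 0.0538
grip_force: 40.0
```

step_arm(increments=[{"delta_pos":[0,0,2],"dr":[0,0,0],"fingers":1},{"delta_pos":[0,0,3.4],"dr":[0,0,0],"fingers":1},{"delta_pos":[0,0,3.9],"dr":[0,0,0],"fingers":1},{"delta_pos":[0,0,4.1],"dr":[0,0,0],"fingers":1},{"delta_pos":[0,0,4.1],"dr":[0,0,0],"fingers":1}])

```text
time: 10.1
tool_pos: [0.4648, -0.3067, 0.0213]
tool_rot: [-3.141, 0.001, -3.141]
contact_force: [-0.7, 0.6, -3.2]
opening: 0.0542
grip_force: 40.0
```

step_arm(increments=[{"delta_pos":[0,0,0.2],"dr":[0,0,0],"fingers":1},{"delta_pos":[0,0,0.35],"dr":[0,0,0],"fingers":1},{"delta_pos":[0,0,0.5],"dr":[0,0,0],"fingers":1},{"delta_pos":[0,0,0.5],"dr":[0,0,0],"fingers":1},{"delta_pos":[0,0,0.5],"dr":[0,0,0],"fingers":1}])

```text
time: 10.72
tool_pos: [0.4645, -0.3065, 0.0164]
tool_rot: [-3.141, 0.0, -3.141]
contact_force: [-2.0, 1.6, 6.6]
opening: 0.0543
grip_force: 40.0
```

step_arm(increments=[{"delta_pos":[0,0,0],"dr":[0,0,0],"fingers":-0.4},{"delta_pos":[0,0,0],"dr":[0,0,0],"fingers":-0.6},{"delta_pos":[0,0,0],"dr":[0,0,0],"fingers":-0.6},{"delta_pos":[0,0,-3],"dr":[0,0,0],"fingers":-0.6},{"delta_pos":[0.3,3,-8],"dr":[0,0,0],"fingers":-0.6}])

```text
time: 11.35
tool_pos: [0.4609, -0.2771, 0.0951]
tool_rot: [3.14, -0.002, 3.14]
contact_force: [0.7, -0.5, 0.6]
opening: 0.0732
grip_force: 0.0
```

step_arm(increments=[{"delta_pos":[0.5,4,0],"dr":[0,0,0],"fingers":-0.6},{"delta_pos":[0.8,9,0],"dr":[0,0,0],"fingers":-0.4},{"delta_pos":[1.2,13.5,0],"dr":[0,0,0],"fingers":-0.4},{"delta_pos":[1.2,14.7,2],"dr":[0,0,0],"fingers":-0.4},{"delta_pos":[1.2,14.7,4],"dr":[0,0,0],"fingers":-0.4}])

```text
time: 11.98
tool_pos: [0.4495, -0.1284, 0.0556]
tool_rot: [-3.141, 0.001, -3.139]
contact_force: [0.6, 0.1, -0.2]
opening: 0.0639
grip_force: 0.0
```

```bash
python3 - <<'E'
from h import *
im=viewer.read_camera("scene")
cv2.imwrite("pics/s1.png",cv2.resize(im[120:340,20:310,::-1],None,fx=2.6,fy=2.6,interpolation=cv2.INTER_CUBIC))
E
```

```text
(no output)
```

View pics/s1.png

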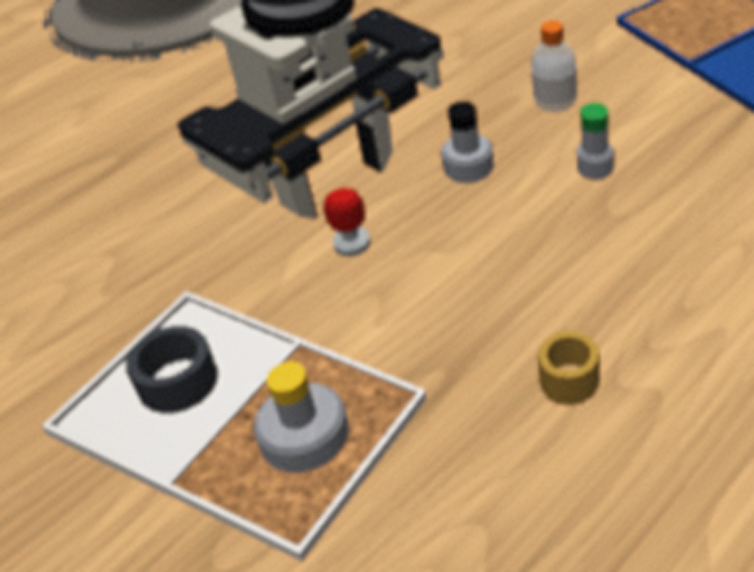

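The steel ring lies flat at crop (172,368) and the large cutter stands on the cork at (300,425). The knob is unmoved at (345,215), under the fingers.

step_arm(increments=[{"delta_pos":[0,-0.1,1.5],"dr":[0,0,0],"fingers":-0.4},{"delta_pos":[0,-0.1,3],"dr":[0,0,0],"fingers":-0.4},{"delta_pos":[0,-0.1,3.6],"dr":[0,0,0],"fingers":-0.4},{"delta_pos":[0,-0.1,3.6],"dr":[0,0,0],"fingers":0},{"delta_pos":[0,-0.1,3.6],"dr":[0,0,0],"fingers":0.2}], newtons=20)

```text
time: 12.65
tool_pos: [0.4497, -0.1307, 0.0202]
tool_rot: [-3.141, 0.001, -3.141]
contact_force: [0.2, 0.4, 0.4]
opening: 0.0489
grip_force: 0.0
```

step_arm(increments=[{"delta_pos":[0,0,0],"dr":[0,0,0],"fingers":1},{"delta_pos":[0,0,0],"dr":[0,0,0],"fingers":1},{"delta_pos":[0,0,0],"dr":[0,0,0],"fingers":1},{"delta_pos":[0,0,0],"dr":[0,0,0],"fingers":1},{"delta_pos":[0,0,0],"dr":[0,0,0],"fingers":1}])

```text
time: 13.28
tool_pos: [0.4496, -0.1307, 0.02]
tool_rot: [-3.141, 0.001, -3.141]
contact_force: [-0.9, -0.3, 5.1]
opening: 0.031
grip_force: 20.0
```

step_arm(increments=[{"delta_pos":[0,0,-1.5],"dr":[0,0,0],"fingers":1},{"delta_pos":[0,0,-6],"dr":[0,0,0],"fingers":1},{"delta_pos":[0,0,-11],"dr":[0,0,0],"fingers":1},{"delta_pos":[-1.2,3.5,-13],"dr":[0,0,0],"fingers":1},{"delta_pos":[-3,9,-13],"dr":[0,0,0],"fingers":1}])

```text
time: 13.9
tool_pos: [0.4804, -0.0407, 0.1514]
tool_rot: [-3.141, 0.004, 3.139]
contact_force: [0.5, 0.6, -2.0]
opening: 0.0305
grip_force: 20.0
```

step_arm(increments=[{"delta_pos":[-1.9,5.7,0],"dr":[0,0,0],"fingers":1},{"delta_pos":[-3.8,11.4,0],"dr":[0,0,0],"fingers":1},{"delta_pos":[-5.7,17.1,0],"dr":[0,0,0],"fingers":1},{"delta_pos":[-7.6,22.8,0],"dr":[0,0,0],"fingers":1},{"delta_pos":[-9.5,28.5,0],"dr":[0,0,0],"fingers":1}])

```text
time: 14.52
tool_pos: [0.5739, 0.2465, 0.149]
tool_rot: [-3.141, -0.001, -3.141]
contact_force: [0.4, 0.1, -0.4]
opening: 0.0307
grip_force: 20.0
```

step_arm(increments=[{"delta_pos":[-1.9,5.5,0.5],"dr":[0,0,0],"fingers":1},{"delta_pos":[-3.3,9.4,3],"dr":[0,0,0],"fingers":1},{"delta_pos":[-3.3,9.4,7],"dr":[0,0,0],"fingers":1},{"delta_pos":[-3.3,9.4,10.5],"dr":[0,0,0],"fingers":1},{"delta_pos":[-3.3,9.4,11.7],"dr":[0,0,0],"fingers":1}])

```text
time: 15.15
tool_pos: [0.6049, 0.3379, 0.0292]
tool_rot: [-3.139, -0.006, -3.141]
contact_force: [0.7, 0.1, -0.4]
opening: 0.0309
grip_force: 20.0
```

step_arm(increments=[{"delta_pos":[0,0,0.1],"dr":[0,0,0],"fingers":1},{"delta_pos":[0,0,0.3],"dr":[0,0,0],"fingers":1},{"delta_pos":[0,0,0.5],"dr":[0,0,0],"fingers":1},{"delta_pos":[0,0,0.7],"dr":[0,0,0],"fingers":1},{"delta_pos":[0,0,0.7],"dr":[0,0,0],"fingers":1}])

```text
time: 15.78
tool_pos: [0.607, 0.3386, 0.0259]
tool_rot: [3.141, 0.0, -3.141]
contact_force: [-0.8, -0.3, -0.0]
opening: 0.0311
grip_force: 20.0
```

step_arm(increments=[{"delta_pos":[0,0,0.1],"dr":[0,0,0],"fingers":1},{"delta_pos":[0,0,0.2],"dr":[0,0,0],"fingers":1},{"delta_pos":[0,0,0.25],"dr":[0,0,0],"fingers":1},{"delta_pos":[0,0,0.25],"dr":[0,0,0],"fingers":1},{"delta_pos":[0,0,0.25],"dr":[0,0,0],"fingers":1}])

```text
time: 16.4
tool_pos: [0.6073, 0.3386, 0.024]
tool_rot: [3.141, 0.001, -3.141]
contact_force: [-0.6, -0.8, 5.9]
opening: 0.0309
grip_force: 20.0
```

step_arm(increments=[{"delta_pos":[0,0,0],"dr":[0,0,0],"fingers":0},{"delta_pos":[0,0,0],"dr":[0,0,0],"fingers":-0.2},{"delta_pos":[0,0,0],"dr":[0,0,0],"fingers":-0.2},{"delta_pos":[0,0,-3],"dr":[0,0,0],"fingers":-0.2},{"delta_pos":[0,0,-8],"dr":[0,0,0],"fingers":-0.4}])

```text
time: 17.02
tool_pos: [0.6056, 0.338, 0.1016]
tool_rot: [-3.14, -0.005, -3.141]
contact_force: [1.1, 0.4, 0.3]
opening: 0.0608
grip_force: 0.0
```

step_arm(increments=[{"delta_pos":[1.1,-5.5,-1],"dr":[0,0,0],"fingers":-0.4},{"delta_pos":[2.2,-11,-1],"dr":[0,0,0],"fingers":-0.4},{"delta_pos":[3.3,-16.5,-1],"dr":[0,0,0],"fingers":-0.4},{"delta_pos":[4.4,-22,-1],"dr":[0,0,0],"fingers":-0.4},{"delta_pos":[5.5,-27.4,0],"dr":[0,0,0],"fingers":-0.4}])

```text
time: 17.65
tool_pos: [0.5523, 0.0629, 0.1039]
tool_rot: [-3.142, 0.002, -3.141]
contact_force: [0.2, -0.1, 0.4]
opening: 0.0641
grip_force: 0.0
```

step_arm(increments=[{"delta_pos":[0,0,2],"dr":[0,0,0],"fingers":-0.4},{"delta_pos":[0,0,5],"dr":[0,0,0],"fingers":-0.4},{"delta_pos":[0,0,6.8],"dr":[0,0,0],"fingers":-0.4},{"delta_pos":[0,0,6.8],"dr":[0,0,0],"fingers":0},{"delta_pos":[0,0,6.8],"dr":[0,0,0],"fingers":0.2}])

```text
time: 18.27
tool_pos: [0.5527, 0.0646, 0.0359]
tool_rot: [3.142, 0.001, -3.141]
contact_force: [0.8, 0.7, -0.0]
opening: 0.0486
grip_force: 0.0
```

step_arm(increments=[{"delta_pos":[0,0,0.2],"dr":[0,0,0],"fingers":1},{"delta_pos":[0,0,0.2],"dr":[0,0,0],"fingers":1},{"delta_pos":[0,0,0.2],"dr":[0,0,0],"fingers":1},{"delta_pos":[0,0,0.2],"dr":[0,0,0],"fingers":1},{"delta_pos":[0,0,0.2],"dr":[0,0,0],"fingers":1}], newtons=35)

```text
time: 18.9
tool_pos: [0.5524, 0.0646, 0.0336]
tool_rot: [3.141, 0.001, -3.141]
contact_force: [0.2, 0.7, 3.4]
opening: 0.023
grip_force: 35.0
```

step_arm(increments=[{"delta_pos":[0,0,-1.5],"dr":[0,0,0],"fingers":1},{"delta_pos":[0,0,-6],"dr":[0,0,0],"fingers":1},{"delta_pos":[0,0,-11],"dr":[0,0,0],"fingers":1},{"delta_pos":[0,2,-13],"dr":[0,0,0],"fingers":1},{"delta_pos":[1,7,-13],"dr":[0,0,0],"fingers":1}])

```text
time: 19.52
tool_pos: [0.5438, 0.1338, 0.1662]
tool_rot: [3.141, 0.005, 3.139]
contact_force: [0.1, 0.5, -2.3]
opening: 0.0233
grip_force: 35.0
```

step_arm(increments=[{"delta_pos":[1.3,5.5,0],"dr":[0,0,0],"fingers":1},{"delta_pos":[2.6,11,0],"dr":[0,0,0],"fingers":1},{"delta_pos":[4.4,16,0],"dr":[0,0,0],"fingers":1},{"delta_pos":[5,18.4,3],"dr":[0,0,0],"fingers":1},{"delta_pos":[5,18.4,7],"dr":[0,0,0],"fingers":1}])

```text
time: 20.15
tool_pos: [0.4918, 0.321, 0.094]
tool_rot: [3.14, 0.003, -3.138]
contact_force: [-0.2, -0.2, -2.9]
opening: 0.0234
grip_force: 35.0
```

step_arm(increments=[{"delta_pos":[0,0,2.5],"dr":[0,0,0],"fingers":1},{"delta_pos":[0,0,4.2],"dr":[0,0,0],"fingers":1},{"delta_pos":[0,0,4.7],"dr":[0,0,0],"fingers":1},{"delta_pos":[0,0,4.9],"dr":[0,0,0],"fingers":1},{"delta_pos":[0,0,4.9],"dr":[0,0,0],"fingers":1}])

```text
time: 20.78
tool_pos: [0.4925, 0.3187, 0.0451]
tool_rot: [3.141, 0.001, -3.141]
contact_force: [0.4, -0.4, -2.2]
opening: 0.0231
grip_force: 35.0
```

step_arm(increments=[{"delta_pos":[0,0,0.15],"dr":[0,0,0],"fingers":1},{"delta_pos":[0,0,0.3],"dr":[0,0,0],"fingers":1},{"delta_pos":[0,0,0.45],"dr":[0,0,0],"fingers":1},{"delta_pos":[0,0,0.48],"dr":[0,0,0],"fingers":1},{"delta_pos":[0,0,0.48],"dr":[0,0,0],"fingers":1}])

```text
time: 21.4
tool_pos: [0.4922, 0.3187, 0.0406]
tool_rot: [3.141, 0.001, -3.141]
contact_force: [-1.9, -0.7, 7.1]
opening: 0.0234
grip_force: 35.0
```

step_arm(increments=[{"delta_pos":[0,0,0],"dr":[0,0,0],"fingers":0.2},{"delta_pos":[0,0,0],"dr":[0,0,0],"fingers":-0.2},{"delta_pos":[0,0,0],"dr":[0,0,0],"fingers":-0.2},{"delta_pos":[0,0,-3],"dr":[0,0,0],"fingers":-0.2},{"delta_pos":[0,0,-9],"dr":[0,0,0],"fingers":-0.4}])

```text
time: 22.02
tool_pos: [0.4905, 0.3177, 0.1279]
tool_rot: [-3.139, -0.006, -3.141]
contact_force: [1.4, -0.3, 0.8]
opening: 0.0607
grip_force: 0.0
```

step_arm(increments=[{"delta_pos":[-2.2,-5,0],"dr":[0,0,0],"fingers":-0.8},{"delta_pos":[-4.4,-10.4,0],"dr":[0,0,0],"fingers":-0.8},{"delta_pos":[-6.6,-15.8,0],"dr":[0,0,0],"fingers":-0.8},{"delta_pos":[-8.8,-21.2,0],"dr":[0,0,0],"fingers":-0.8},{"delta_pos":[-11,-26.5,0],"dr":[0,0,0],"fingers":-0.8}])

```text
time: 22.65
tool_pos: [0.6027, 0.0518, 0.1294]
tool_rot: [3.141, 0.0, -3.141]
contact_force: [0.2, 0.4, 0.1]
opening: 0.0828
grip_force: 0.0
```

step_arm(increments=[{"delta_pos":[-2.2,-5.4,0],"dr":[0,0,0],"fingers":-0.8},{"delta_pos":[-4.4,-10.8,0],"dr":[0,0,0],"fingers":-0.8},{"delta_pos":[-6.6,-16.2,1],"dr":[0,0,0],"fingers":-0.8},{"delta_pos":[-8.3,-18.8,4],"dr":[0,0,0],"fingers":-0.8},{"delta_pos":[-8.3,-18.8,7],"dr":[0,0,0],"fingers":-0.8}])

```text
time: 23.28
tool_pos: [0.686, -0.1374, 0.0581]
tool_rot: [-3.141, 0.001, 3.139]
contact_force: [-0.2, 0.2, -0.1]
opening: 0.0824
grip_force: 0.0
```

step_arm(increments=[{"delta_pos":[0,0.2,2],"dr":[0,0,0],"fingers":-0.8},{"delta_pos":[0,0.2,4],"dr":[0,0,0],"fingers":-0.8},{"delta_pos":[0,0.2,4.8],"dr":[0,0,0],"fingers":-0.8},{"delta_pos":[0,0.2,4.8],"dr":[0,0,0],"fingers":-0.5},{"delta_pos":[0,0.2,4.8],"dr":[0,0,0],"fingers":-0.2}])

```text
time: 23.9
tool_pos: [0.686, -0.1325, 0.0125]
tool_rot: [-3.141, 0.002, -3.141]
contact_force: [-0.3, 0.3, 0.1]
opening: 0.0671
grip_force: 0.0
```

step_arm(increments=[{"delta_pos":[0,0,0],"dr":[0,0,0],"fingers":1},{"delta_pos":[0,0,0],"dr":[0,0,0],"fingers":1},{"delta_pos":[0,0,0],"dr":[0,0,0],"fingers":1},{"delta_pos":[0,0,0],"dr":[0,0,0],"fingers":1},{"delta_pos":[0,0,0],"dr":[0,0,0],"fingers":1}])

```text
time: 24.52
tool_pos: [0.6857, -0.1327, 0.0121]
tool_rot: [-3.141, 0.001, -3.141]
contact_force: [-1.2, -2.2, 4.7]
opening: 0.0436
grip_force: 35.0
```

step_arm(increments=[{"delta_pos":[0,0,-1.5],"dr":[0,0,0],"fingers":1},{"delta_pos":[0,0,-6],"dr":[0,0,0],"fingers":1},{"delta_pos":[0,0,-11],"dr":[0,0,0],"fingers":1},{"delta_pos":[0.5,2,-13],"dr":[0,0,0],"fingers":1},{"delta_pos":[1.7,7,-13],"dr":[0,0,0],"fingers":1}])

```text
time: 25.15
tool_pos: [0.6685, -0.0623, 0.1426]
tool_rot: [-3.141, 0.003, 3.139]
contact_force: [0.5, 0.7, -3.0]
opening: 0.0436
grip_force: 35.0
```

step_arm(increments=[{"delta_pos":[1.3,5.5,0],"dr":[0,0,0],"fingers":1},{"delta_pos":[2.6,11,0],"dr":[0,0,0],"fingers":1},{"delta_pos":[3.9,16.5,0],"dr":[0,0,0],"fingers":1},{"delta_pos":[5.2,22,0],"dr":[0,0,0],"fingers":1},{"delta_pos":[6.5,27,0],"dr":[0,0,0],"fingers":1}])

```text
time: 25.78
tool_pos: [0.6004, 0.2107, 0.1401]
tool_rot: [3.141, -0.003, -3.14]
contact_force: [-0.1, -0.7, -1.7]
opening: 0.0433
grip_force: 35.0
```

step_arm(increments=[{"delta_pos":[1,4,0],"dr":[0,0,0],"fingers":1},{"delta_pos":[1.3,5.3,3],"dr":[0,0,0],"fingers":1},{"delta_pos":[1.3,5.3,7],"dr":[0,0,0],"fingers":1},{"delta_pos":[1.3,5.3,10.5],"dr":[0,0,0],"fingers":1},{"delta_pos":[1.3,5.3,11.5],"dr":[0,0,0],"fingers":1}])

```text
time: 26.4
tool_pos: [0.5865, 0.261, 0.0229]
tool_rot: [-3.14, -0.007, -3.14]
contact_force: [0.2, -0.9, -2.0]
opening: 0.0432
grip_force: 35.0
```

step_arm(increments=[{"delta_pos":[0,0,0],"dr":[0,0,0],"fingers":1},{"delta_pos":[0,0,0.2],"dr":[0,0,0],"fingers":1},{"delta_pos":[0,0,0.4],"dr":[0,0,0],"fingers":1},{"delta_pos":[0,0,0.6],"dr":[0,0,0],"fingers":1},{"delta_pos":[0,0,0.6],"dr":[0,0,0],"fingers":1}])

```text
time: 27.02
tool_pos: [0.59, 0.2605, 0.0205]
tool_rot: [3.141, 0.0, -3.141]
contact_force: [0.9, 0.4, -2.6]
opening: 0.0433
grip_force: 35.0
```

step_arm(increments=[{"delta_pos":[0,0,0.15],"dr":[0,0,0],"fingers":1},{"delta_pos":[0,0,0.3],"dr":[0,0,0],"fingers":1},{"delta_pos":[0,0,0.42],"dr":[0,0,0],"fingers":1},{"delta_pos":[0,0,0.46],"dr":[0,0,0],"fingers":1},{"delta_pos":[0,0,0.46],"dr":[0,0,0],"fingers":1}])

```text
time: 27.65
tool_pos: [0.59, 0.2606, 0.0161]
tool_rot: [3.141, 0.0, -3.141]
contact_force: [-1.8, -1.2, 1.3]
opening: 0.0433
grip_force: 35.0
```

step_arm(increments=[{"delta_pos":[0,0,0],"dr":[0,0,0],"fingers":0},{"delta_pos":[0,0,0],"dr":[0,0,0],"fingers":-0.2},{"delta_pos":[0,0,0],"dr":[0,0,0],"fingers":-0.2},{"delta_pos":[0,0,-3],"dr":[0,0,0],"fingers":-0.2},{"delta_pos":[0,0,-8],"dr":[0,0,0],"fingers":-0.2}])

```text
time: 28.28
tool_pos: [0.5889, 0.2602, 0.0948]
tool_rot: [-3.14, -0.004, -3.141]
contact_force: [0.6, -0.1, -0.2]
opening: 0.055
grip_force: 0.0
```

step_arm(increments=[{"delta_pos":[0,-5,-6],"dr":[0,0,0],"fingers":-0.2},{"delta_pos":[0,-10,-8],"dr":[0,0,0],"fingers":-0.2},{"delta_pos":[3,-15,-10],"dr":[0,0,0],"fingers":-0.2},{"delta_pos":[6,-19,-12],"dr":[0,0,0],"fingers":-0.2},{"delta_pos":[9,-22,-14],"dr":[0,0,0],"fingers":-0.2}])

```text
time: 28.9
tool_pos: [0.4992, 0.0387, 0.2367]
tool_rot: [-3.141, 0.001, 3.141]
contact_force: [0.0, -0.3, 0.3]
opening: 0.055
grip_force: 0.0
```

```bash
python3 - <<'E'
from h import *
im=viewer.read_camera("scene");t=viewer.read_camera("top")
cv2.imwrite("pics/s2.png",cv2.resize(im[:,:,::-1],(800,600),interpolation=cv2.INTER_CUBIC))
cv2.imwrite("pics/t2.png",cv2.resize(t[160:300,90:440,::-1],None,fx=2.25,fy=2.25,interpolation=cv2.INTER_CUBIC))
E
```

```text
(no output)
```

View pics/s2.png

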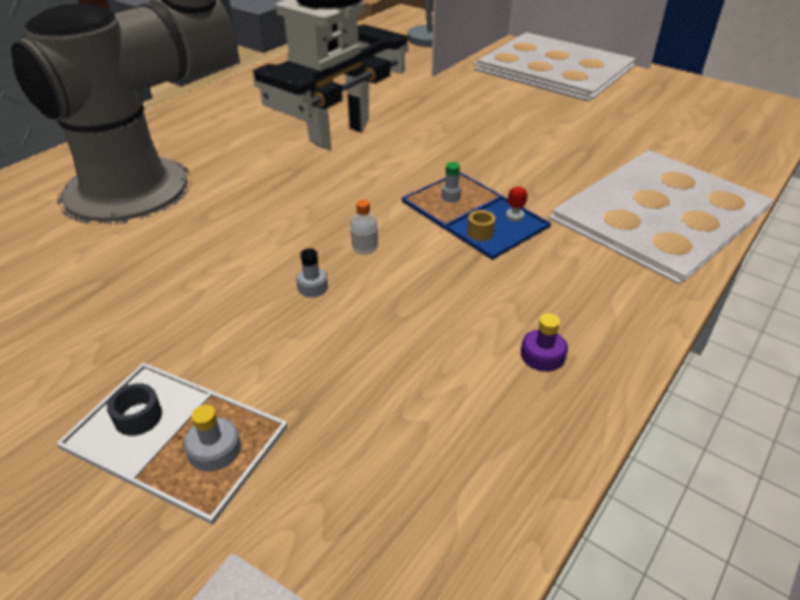

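View pics/t2.png

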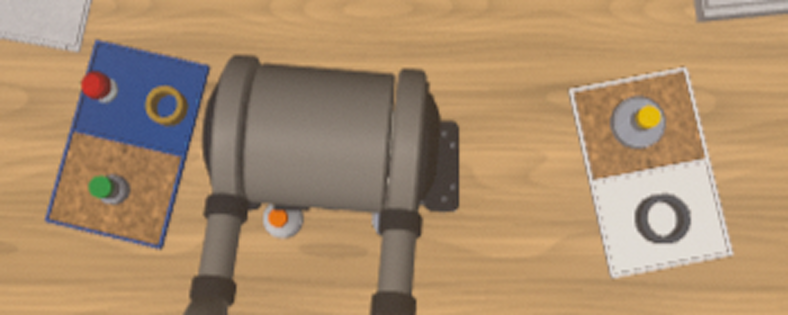

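Both kits are in place. In the scene picture the small cutter is at (452,185), the brass ring (482,225), the knob (516,203), the large cutter (210,440) and the steel ring (134,410). All stand upright or lie flat, and the spare cutter and bottle are where they were.

```bash
python3 -c "
from h import *
print(robot.hand_in())"
```

```text
the job is handed in; nothing more can be done
None
```

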